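View a culture flask on the sloping panel, then lay it level on the plate

ROBOT

A 6-joint arm with a two-finger parallel gripper is mounted at the origin on the work surface. World frame = base frame: x ahead of the robot, y to its left, z up, the work surface at z = 0. Lengths are in m, angles in rad, forces in N, time in s.
With the tool pointing down it reaches from about 0.425 to 0.95 m from the base axis. Payload 3.5 kg.
Tool frame: the origin (TCP) lies midway between the tips of the shut fingers; the grasp point (between the pads) lies 19 mm behind it; y points along the fingers, x is the direction in which the jaws open and shut, and the axes are right-handed (so a half turn about y gives the same grasp; the last joint's range is limited). The gripper opens to 85 mm and grips with 20 to 120 N. Pads are 22 mm wide; open, the fingers measure 114 mm over their backs; the gripper's body (76 mm by 85 mm) begins 54 mm behind the grasp point. The pads swing forward as they close: fully open they stand 13 mm farther back than shut.
Start: joints at [-1.379, 0.286, 1.577, -0, 1.279, -0.15], TCP at [0.226, -0.636, 0.231] pointing down, gripper open.
Joint ranges: [-2.77, 2.77], [-0.9, 2.22], [0.21, 2.48], [-1.53, 4.67], [0.24, 2.81], [-2.84, 2.84]. Speed limits (rad/s): [2.79, 2.79, 3.14, 3.14, 3.14, 3.14].

INTERFACE

Orientations are given as a unit quaternion [x, y, z, w].
In Python, from plant import ctrl, viewer gives the robot as it stands.
- The arm moves only by the tool step_arm, never from a script. Its argument "rows" is a list of rows, each a list of 3 entries, a list of its own where there are three numbers: the turn, a rotation vector about the tool's x, y, z in degrees, then the shift along the tool's x, y, z in mm, then the closure, from 0 (fully open) to 1 (shut). A call has 1 to 10 rows; each row is the pose to reach, as a shift and turn from the pose commanded when the call began, along the tool's axes at that moment; what a row does not reach only later rows make up. A row lasts 1/12 s, in which the tool goes at most 41.7 mm and 7.16 degrees, less where a joint would pass 70% of its speed; a pose out of reach is approached as far as the arm can. A call with a gripper value outside its range is refused whole. The fingers move at their own pace and stop on an object; "newtons" is the grip in N (left out, the last holds). Time passes only in rows, so rows that repeat a pose let the fingers close. It gives the time, the measured TCP pose, the force and the opening at its end, in the units of the state.
- ctrl.get_state(): the state, without advancing time (a new reading comes with each control period).
- viewer.read_camera(name): name is "side" or "top" or "wrist"; returns (picture, depth): 420x560x3 uint8, red, green, blue; 420x560 float32, m along the optical axis (not along the pixel's ray), 0 where there is no reading.
- viewer.calibration(name): a dict with "K" (3x3 intrinsics, pixels), "R" (3x3) and "t" (3): a world point X has camera coordinates R X + t. Camera axes: x right, y down, z forward; pixel columns grow to the right and rows downward; lengths in m; the calibration is good to about 2 mm. A picture is of the moment at which its call begins: read the wrist's pose just before it. calibration takes no time and is no camera call; for the wrist camera it gives the pose at the moment of the call.
- ctrl.sign_off(): hands the job in, once; it reports no verdict.
The state is a dict: "time": time; "qpos": joint angles; "dq": joint speeds; "joint_efforts": joint torques, N m; "eef_pos": TCP position; "tcp_rot": TCP orientation; "contact_force": force on the tool from outside, world axes, zero at the start; "wrist_torque": the same for the moment, N m; "opening": opening from 0.0 (shut) to 1.0 (fully open).
Only numpy, scipy, OpenCV 4.12 (cv2) and the standard library are available. Lean on these libraries where they do the work, as an engineer would, in place of code of your own. Each camera call takes 0.05 s, during which the arm holds its last target.

TASK

Check the small empty culture flask that stands upright on the bench: lean it on the sloping viewing panel, a broad face flat against the panel, its foot on the panel's ledge and its cap uppermost, and leave it there untouched for two seconds. Then take it up again another way and lay it level on the low square warming plate, on either broad face and wholly on the plate. Never drop it or let it topple, and leave everything else where it is.

Things in the scene. Friction and masses are not known exactly. Their poses are not given: they have to be found in the camera images.
- flask_mid (a point): Centre of the small clear flask with white cap, on its axis 53 mm above the foot. z: foot to cap; x: normal to the two broad faces; y: across the width. Body a flat-sided box 38 (x) by 56 (y) mm, straight up to 76 mm, small shoulder to 86, then round cap 31 mm across, top at 106 mm. Both broad faces alike. Starts standing on the bench. The larger flask at the back is not meant.
- flask_foot (a point): Centre of the flask's foot (underside), 53 mm below the centre along its z; same axes.
- flask_cap (a point): Centre of the top of the flask's cap, 53 mm above the centre along its z; same axes.
- flask: The same small flask as a body, 0.08 to 0.17 kg; origin at the centre of its foot, same axes.
- panel: White panel sloping at 45 degrees on a fixed grey stand (105 by 110 by 83 mm), facing roughly +y. 80 mm up the slope, 110 mm wide. Origin: middle of its low edge, where face meets ledge, 26 mm above the bench. x: up the slope; y: across; z: out of the face. Ledge: upper side at x = 0, stands out 18 mm. A leaned flask has its centre at x 53, z 19 mm; its cap overhangs the panel.
- plate: Low square fixed warming plate, white with a flat dark steel top, 160 by 160 mm, its top 16 mm above the bench (the top 2 mm is 150 by 150 mm). Origin: centre of its underside; x and y along its sides, z up. It and the flask start on opposite sides of the stand; which is left varies.
- dish: Bystander: lidded round dish 60 mm across, 15 mm high, lying near the robot. Origin under its centre.
- pen: Bystander: marker pen 110 mm long, 13 mm thick, lying near the robot. Origin under its middle.
- reagent: Bystander: amber bottle 56 mm across, 120 mm tall, beyond the stand. Origin under its centre.
- jar: Bystander: small glass jar 48 mm across, 65 mm tall, beyond the stand. Origin under its centre.
- bigflask: Bystander: larger flask lying flat at the back left, 84 mm wide, about 150 mm long, 36 mm high. Origin under the middle of its foot end.
- tipbox: Bystander: box of pipette tips, 85 by 125 mm, 67 mm high, at the back right. Origin under its centre.

How it is judged:
By the outcome, as a careful person would: the job done as asked, in the order asked, and still so for the second after the job is handed in, with the robot touching nothing.
It also fails if it takes over 64 s, if anything falls off the work surface, if the arm or the gripper's body presses on something with over 40 N, if the wrist force passes 120 N, or if a joint passes its speed limit or range.

## Working session

There is one attempt and no reset: what is moved stays moved. The work goes in short steps, Python scripts to look and compute and a tool call to move; the robot and the scene stay as the last step left them, time stands still between calls to the robot, and variables do not carry over. Pictures are saved under pics/ and viewed, and the job is handed in when it is done.

Besides the shell and the picture viewer there is one more tool, called after "Emit:" in YAML: its name, and indented under it one key for each argument. step_arm: Moves the arm, as the interface text tells. Its arguments: {"type":"object","properties":{"rows":{"type":"array"},"newtons":{"type":"number"}},"required":["rows"]}

```bash
ls; mkdir -p pics; cat > h.py <<'E'
import numpy as np,cv2
from plant import ctrl,viewer
from scipy.spatial.transform import Rotation as Ro
def snap(n,f):
    cal=viewer.calibration(n); p,d=viewer.read_camera(n)
    cv2.imwrite('pics/'+f+'.png',p[:,:,::-1]); np.savez('pics/'+f+'.npz',p=p,d=d,K=cal['K'],R=cal['R'],t=cal['t'])
    return p,d,cal
def cloud(d,c):
    K,R,t=[np.array(c[k],float) for k in 'KRt']
    v,u=np.mgrid[:d.shape[0],:d.shape[1]]
    X=np.stack([(u-K[0,2])/K[0,0]*d,(v-K[1,2])/K[1,1]*d,d],-1)
    W=(X-t)@R; W[d==0]=np.nan
    return W
E
python3 - <<'E'
from h import *
s=ctrl.get_state(); print(s)
for n in ['side','top','wrist']:
    p,d,c=snap(n,n+'0'); print(n,c)
E
```

```text
pics
{'time': 0.0, 'qpos': array([-1.37900252e+00,  2.87147041e-01,  1.57818983e+00, -1.44620274e-06,
        1.27859289e+00, -1.49974534e-01]), 'dq': array([-2.20450650e-04,  6.19976134e-05, -6.35154310e-06, -2.60406217e-03,
        3.95850044e-04,  1.27893525e-03]), 'joint_efforts': array([ 7.92632709e-04, -4.05976045e+01, -2.92624015e+01, -7.11216762e-05,
        5.72275356e-03, -4.17123658e-06]), 'eef_pos': array([ 0.22614514, -0.63528898,  0.22995265]), 'tcp_rot': array([-0.57717236,  0.40828685, -0.40709344,  0.57831552]), 'contact_force': array([-0.55934156,  0.26424991, -0.47708685]), 'wrist_torque': array([-0.02767016,  0.05279225, -0.02496246]), 'opening': 1.0045439002945715}
side {'K': array([[466.96270212,   0.        , 274.14038315],
       [  0.        , 466.96270212, 205.86414903],
       [  0.        ,   0.        ,   1.        ]]), 'R': array([[-0.94849133, -0.31679531, -0.0022204 ],
       [-0.2383584 ,  0.71823146, -0.65370394],
       [ 0.20868511, -0.61950327, -0.75674713]]), 't': array([0.54958571, 0.17036518, 0.96369214])}
top {'K': array([[509.32254962,   0.        , 274.47142273],
       [  0.        , 509.32254962, 210.73074706],
       [  0.        ,   0.        ,   1.        ]]), 'R': array([[ 0.12964561, -0.99154797,  0.00496357],
       [-0.96822336, -0.12767237, -0.21504253],
       [ 0.21385869,  0.02307348, -0.97659207]]), 't': array([-0.04934467,  0.59070855,  1.00917153])}
wrist {'K': array([[349.17245074,   0.        , 285.15243058],
       [  0.        , 349.17245074, 204.19116146],
       [  0.        ,   0.        ,   1.        ]]), 'R': array([[ 0.33491891, -0.94224511, -0.00186368],
       [-0.9053682 , -0.32235778,  0.27639443],
       [-0.26103207, -0.0908824 , -0.96104248]]), 't': array([-0.67309305, -0.03509498,  0.37858373])}
```

View pics/side0.png

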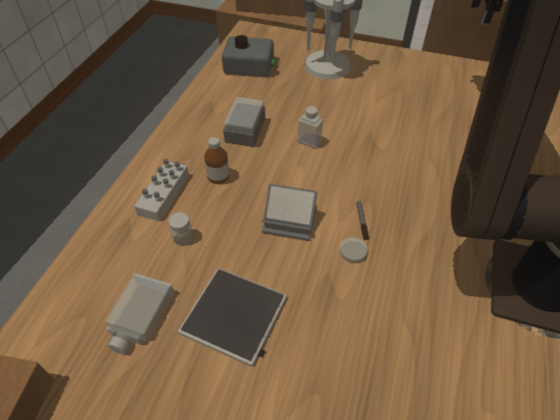

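View pics/top0.png

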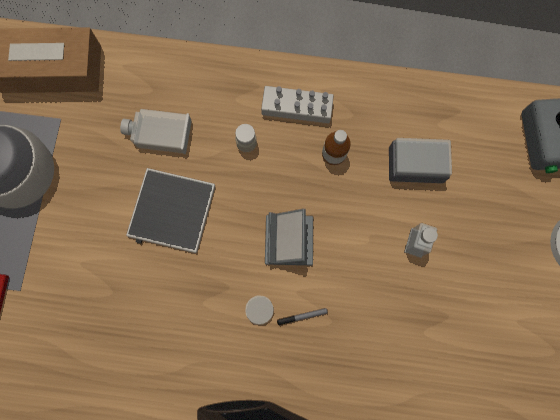

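View pics/wrist0.png

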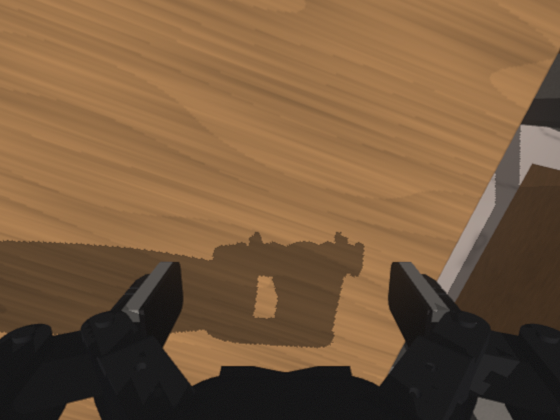

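The views show the flask at top-view px (425,238), the stand at (290,238), and the plate at (172,210). Pen, dish, jar and bottle are clear of these. Next I'll measure from depth.

```bash
cat > m.py <<'E'
from h import *
import sys
def load(f):
    z=np.load('pics/'+f+'.npz'); return z['p'],z['d'],cloud(z['d'],z)
np.set_printoptions(precision=4,suppress=True)
for f,bx in [('top0',dict(flask=(400,215,450,270),stand=(255,200,325,275),plate=(120,160,225,260))),('side0',dict(flask=(290,100,335,150),stand=(255,180,325,240),plate=(175,265,290,362)))]:
    p,d,W=load(f)
    for n,(a,b,c,e) in bx.items():
        P=W[b:e,a:c].reshape(-1,3); P=P[~np.isnan(P[:,0])]
        h=P[:,2]; print(f,n,np.histogram(h,bins=np.arange(-.01,.13,.01))[0])
        if n=='plate':
            Q=P[(h>.011)&(h<.022)]; r=cv2.minAreaRect((Q[:,:2]*1000).astype(np.float32)); print(' plate',r, np.median(Q[:,2]))
        if n=='flask':
            for lo,hi in [(.02,.07),(.07,.088),(.098,.12),(.02,.12)]:
                Q=P[(h>lo)&(h<hi)]
                if len(Q)>5: print(' fl',lo,len(Q),Q.mean(0),cv2.minAreaRect((Q[:,:2]*1000).astype(np.float32)))
        if n=='stand':
            Q=P[(h>.005)]; print(' stand',cv2.minAreaRect((Q[:,:2]*1000).astype(np.float32)),Q[:,2].max())
            # ransac 45deg plane
            Q=P[(h>.03)&(h<.09)]; best=0;rng=np.random.default_rng(0)
            for _ in range(500):
                q=Q[rng.choice(len(Q),3,False)]; nn=np.cross(q[1]-q[0],q[2]-q[0]); l=np.linalg.norm(nn)
                if l<1e-7: continue
                nn/=l
                if nn[2]<0: nn=-nn
                if not .6<nn[2]<.8: continue
                I=np.abs((Q-q[0])@nn)<.002
                if I.sum()>best: best=I.sum();bi=I
            S=Q[bi]; c=S.mean(0); nn=np.linalg.svd(S-c)[2][2]; nn*=np.sign(nn[2])
            yv=np.cross([0,0,1],nn); 
            # x up slope
            yy=np.cross(nn,[0,0,1]); yy=-yy/np.linalg.norm(yy); xx=np.cross(yy,nn)
            if xx[2]<0: xx=-xx
            yy=np.cross(nn,xx)
            a=(S-c)@xx; b2=(S-c)@yy
            print(' plane',best,'n',nn,'c',c,'x',xx,'y',yy,'up',np.percentile(a,[0,1,99,100]),'across',np.percentile(b2,[0,1,99,100]),'d',nn@c, 'azim',np.degrees(np.arctan2(nn[1],nn[0])))
E
python3 m.py
```

```text
top0 flask [1282  712   33   40   45   42   42   45  179  117   17  190    0    0]
 fl 0.02 214 [ 0.5663 -0.2748  0.0451] ((569.5809326171875, -274.4317626953125), (63.522029876708984, 29.115285873413086), 22.294572830200195)
 fl 0.07 290 [ 0.57   -0.2821  0.0784] ((575.1157836914062, -287.63134765625), (38.11859130859375, 55.45756149291992), 78.872802734375)
 fl 0.098 195 [ 0.575  -0.2876  0.1046] ((575.6019897460938, -288.2458801269531), (29.273181915283203, 30.73930549621582), 32.27000045776367)
 fl 0.02 717 [ 0.5703 -0.2814  0.0759] ((574.8262329101562, -287.66107177734375), (38.32653045654297, 56.08237075805664), 78.300048828125)
top0 stand [1648 1250  403  205  514  249  255  264  336  108    0    0    0    0]
 stand ((546.951171875, 0.04346466064453125), (146.70068359375, 138.996337890625), 18.071327209472656) 0.08541588715304382
 plane 1124 n [-0.0747  0.6939  0.7162] c [ 0.5441 -0.0124  0.0579] x [ 0.0767 -0.7121  0.6979] y [0.9943 0.1071 0.    ] up [-0.0406 -0.0389  0.0359  0.0378] across [-0.054  -0.0526  0.0544  0.056 ] d -0.007816412540007289 azim 96.14579478109749
top0 
[... 803 characters left out ...]
68453979492), 82.06121826171875)
side0 stand [ 613 1226  421  119  455  312  308  315  313  101    0    0    0    0]
 stand ((565.75390625, -11.990440368652344), (150.54367065429688, 120.98815155029297), 6.282543182373047) 0.08524917116384534
 plane 1133 n [-0.0752  0.7069  0.7033] c [ 0.5446 -0.0121  0.0564] x [ 0.0743 -0.6993  0.7109] y [0.9944 0.1057 0.    ] up [-0.0382 -0.0368  0.0371  0.038 ] across [-0.054  -0.0529  0.0538  0.0554] d -0.009820339881182975 azim 96.06812995245915
side0 plate [1593 3452 6012   56    0    0    0    0    0    0    0    0    0    0]
 plate ((574.0165405273438, 256.2812194824219), (160.98863220214844, 167.8577423095703), 84.0020523071289) 0.016420061207880476
```

```bash
python3 - <<'E'
import cv2,numpy as np
t=cv2.imread('pics/top0.png');s=cv2.imread('pics/side0.png')
a=cv2.resize(t[190:290,240:460],None,fx=3.6,fy=3.6,interpolation=cv2.INTER_CUBIC)
cv2.imwrite('pics/cropA.png',a)
b=cv2.resize(s[95:245,250:350],None,fx=4,fy=4,interpolation=cv2.INTER_CUBIC)
cv2.imwrite('pics/cropB.png',b)
E
```

```text
(no output)
```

View pics/cropA.png

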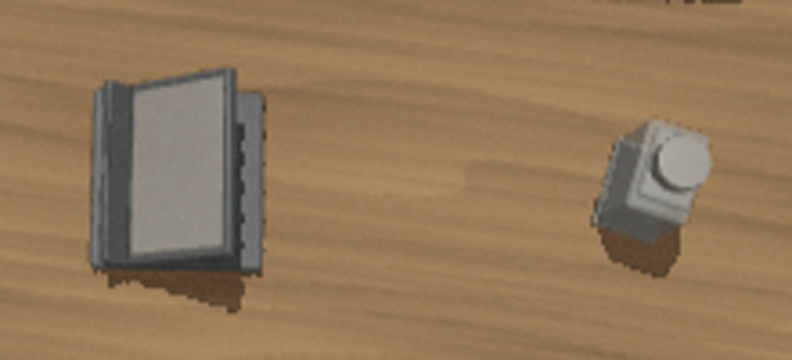

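View pics/cropB.png

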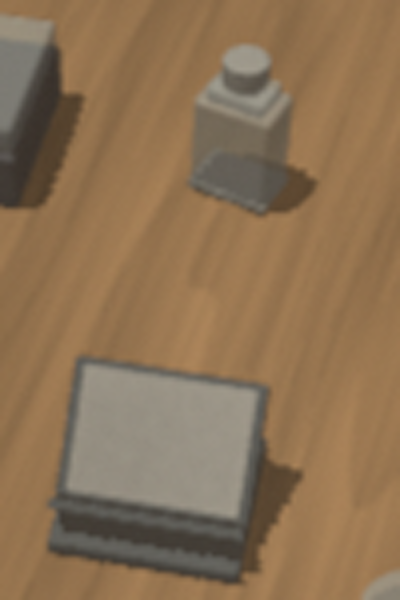

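```bash
cat > k.py <<'E'
from h import *
np.set_printoptions(precision=3,suppress=True)
s=ctrl.get_state() 
def E(q): return Ro.from_euler('ZYZYZ',[q[0],q[1]+q[2],q[3],q[4],q[5]])
def wr(q): return E(q)
R0=Ro.from_quat([-0.57717236,0.40828685,-0.40709344,0.57831552])
q0=[-1.37900252,.287147041,1.57818983,0,1.27859289,-.149974534]
C=E(q0).inv()*R0
def rot(x,y): # tool axes
    x=np.array(x,float);y=np.array(y,float);y/=np.linalg.norm(y);x-=y*(x@y);x/=np.linalg.norm(x)
    return Ro.from_matrix(np.stack([x,y,np.cross(x,y)],1))
def az(a): a=np.radians(a);return np.array([np.cos(a),np.sin(a),0])
n=np.array([-.0755,.703,.707]);n/=np.linalg.norm(n); px=np.array([.0755,-.703,.707]);px/=np.linalg.norm(px);py=np.cross(n,px)
O=np.array([.5412,.018,.0265])
if __name__=='__main__':
    print('C',C.as_matrix(),'R0',R0.as_matrix())
    poses=dict(pick=(az(-11.5),[0,0,-1],np.array([.5753,-.288,.04])),
     lean=(py,-px,O+.04*px+.019*n), regrasp=(py,-n,O+.05*px+.007*n), lay=(az(0),[0,0,-1],np.array([.574,.257,.03])))
    for k,(x,y,p) in poses.items():
      for sg in (1,-1):
        R=rot(sg*np.array(x),y)
        w=p-.25*np.array(y); q1=np.arctan2(w[1],w[0])
        for f in (1.5,1.9,2.3):
            M=Ro.from_euler('ZY',[q1,f]).inv()*R*C.inv()
            e=M.as_euler('ZYZ'); print(k,sg,'q1 %.2f f %.1f'%(q1,f),e)
E
python3 k.py 2>/dev/null
python3 k.py 2>&1|tail -50
```

```text
Traceback (most recent call last):
  File "k.py", line 8, in <module>
    C=E(q0).inv()*R0
      ~^^^^
  File "k.py", line 4, in E
    def E(q): return Ro.from_euler('ZYZYZ',[q[0],q[1]+q[2],q[3],q[4],q[5]])
                     ~~~~~~~~~~~~~^^^^^^^^^^^^^^^^^^^^^^^^^^^^^^^^^^^^^^^^^
  File "scipy/spatial/transform/_rotation.pyx", line 1413, in scipy.spatial.transform._rotation.Rotation.from_euler
ValueError: Expected axis specification to be a non-empty string of upto 3 characters, got ZYZYZ
```

```bash
sed -i "s/^def E(q).*/def E(q): return Ro.from_euler('ZY',[q[0],q[1]+q[2]])*Ro.from_euler('ZYZ',[q[3],q[4],q[5]])/" k.py; python3 k.py 2>&1|tail -50
```

```text
C [[-1.  0.  0.]
 [ 0. -0.  1.]
 [ 0.  1.  0.]] R0 [[ 0.335 -0.     0.942]
 [-0.942  0.002  0.335]
 [-0.002 -1.     0.   ]]
pick 1 q1 -0.46 f 1.5 [ 0.     1.642 -0.263]
pick 1 q1 -0.46 f 1.9 [ 0.     1.242 -0.263]
pick 1 q1 -0.46 f 2.3 [ 0.     0.842 -0.263]
pick -1 q1 -0.46 f 1.5 [-0.     1.642  2.878]
pick -1 q1 -0.46 f 1.9 [-0.     1.242  2.878]
pick -1 q1 -0.46 f 2.3 [-0.     0.842  2.878]
lean 1 q1 -0.30 f 1.5 [ 0.759  1.905 -0.244]
lean 1 q1 -0.30 f 1.9 [ 0.708  1.606 -0.515]
lean 1 q1 -0.30 f 2.3 [ 0.739  1.304 -0.781]
lean -1 q1 -0.30 f 1.5 [0.759 1.905 2.898]
lean -1 q1 -0.30 f 1.9 [0.708 1.606 2.627]
lean -1 q1 -0.30 f 2.3 [0.739 1.304 2.361]
regrasp 1 q1 0.30 f 1.5 [-0.784  1.758  0.088]
regrasp 1 q1 0.30 f 1.9 [-0.771  1.471  0.368]
regrasp 1 q1 0.30 f 2.3 [-0.843  1.193  0.665]
regrasp -1 q1 0.30 f 1.5 [-0.784  1.758 -3.054]
regrasp -1 q1 0.30 f 1.9 [-0.771  1.471 -2.774]
regrasp -1 q1 0.30 f 2.3 [-0.843  1.193 -2.477]
lay 1 q1 0.42 f 1.5 [0.    1.642 0.421]
lay 1 q1 0.42 f 1.9 [0.    1.242 0.421]
lay 1 q1 0.42 f 2.3 [0.    0.842 0.421]
lay -1 q1 0.42 f 1.5 [-0.     1.642 -2.721]
lay -1 q1 0.42 f 1.9 [-0.     1.242 -2.721]
lay -1 q1 0.42 f 2.3 [-0.     0.842 -2.721]
```

```bash
cat > go.py <<'E'
from k import *
def rel(x,y,p,q=None):
    s=ctrl.get_state(); R=Ro.from_quat(s['tcp_rot']); T=rot(x,y)
    print('t %.2f F'%s['time'],s['contact_force'],'op %.3f'%s['opening'],'q',s['qpos'],'tcp',s['eef_pos'])
    print('TURN',np.round((R.inv()*T).as_rotvec(degrees=True),1),'SHIFT',np.round(R.inv().apply(np.array(p)-s['eef_pos'])*1000,1))
E
python3 - <<'E'
from go import *
rel(az(-11.5),[0,0,-1],[.5753,-.288,.20])
E
```

```text
t 0.15 F [ 0.396 -0.172  0.851] op 1.003 q [-1.379  0.287  1.578  0.     1.279 -0.15 ] tcp [ 0.226 -0.635  0.23 ]
TURN [ -0.1 -58.9  -0.1] SHIFT [-210.3   30.8  445.4]
```

Emit:
step_arm:
  rows:
    - [[0,-59,0],[-210,31,445],0]
    - [[0,-59,0],[-210,31,445],0]
    - [[0,-59,0],[-210,31,445],0]
    - [[0,-59,0],[-210,31,445],0]
    - [[0,-59,0],[-210,31,445],0]
    - [[0,-59,0],[-210,31,445],0]
    - [[0,-59,0],[-210,31,445],0]
    - [[0,-59,0],[-210,31,445],0]
    - [[0,-59,0],[-210,31,445],0]
    - [[0,-59,0],[-210,31,445],0]
  newtons: 25

```text
time: 0.98
eef_pos: [0.5221, -0.3408, 0.2047]
tcp_rot: [-0.704, 0.07, -0.07, 0.704]
contact_force: [-0.4, -0.1, 0.6]
opening: 1.0
```

```bash
python3 - <<'E'
from go import *
rel(az(-11.5),[0,0,-1],[.5753,-.288,.20])
E
```

```text
t 0.98 F [-0.437 -0.118  0.589] op 1.000 q [-0.741  0.197  1.733 -0.     1.212 -0.543] tcp [ 0.522 -0.341  0.205]
TURN [-0.   0.2 -0. ] SHIFT [41.8  4.7 62.2]
```

Emit:
step_arm:
  rows:
    - [[0,0,0],[42,5,62],0]
    - [[0,0,0],[42,5,62],0]
    - [[0,0,0],[42,5,62],0]

```text
time: 1.23
eef_pos: [0.5776, -0.2851, 0.199]
tcp_rot: [-0.703, 0.068, -0.068, 0.705]
contact_force: [-0.5, -1.2, 0.6]
opening: 1.003
```

```bash
python3 - <<'E'
from go import *
rel(az(-11.5),[0,0,-1],[.5753,-.288,.20])
p,d,c=snap('wrist','w1'); 
W=cloud(d,c)
for lo,hi in [(.071,.08),(.098,.112)]:
    Q=W[(W[...,2]>lo)&(W[...,2]<hi)]; Q=Q[(abs(Q[:,0]-.575)<.06)&(abs(Q[:,1]+.288)<.06)]
    if len(Q)>20: print(len(Q),cv2.minAreaRect((Q[:,:2]*1000).astype(np.float32)))
E
```

```text
t 1.23 F [-0.521 -1.227  0.623] op 1.003 q [-0.617  0.247  1.685  0.003  1.211 -0.424] tcp [ 0.578 -0.285  0.199]
TURN [-0.2  0.4 -0. ] SHIFT [-1.7 -1.  -3.3]
1115 ((577.2486572265625, -288.5924072265625), (38.24186706542969, 55.677757263183594), 77.25935363769531)
1429 ((577.02587890625, -288.2099304199219), (30.18580436706543, 29.477214813232422), 78.99659729003906)
```

View pics/w1.png

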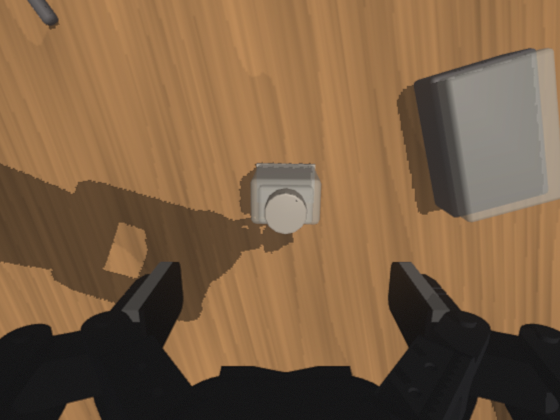

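The flask (px 285,200) is centred between the fingers and aligned with them. The three measurements agree to within 2 mm. Descending.

```bash
python3 - <<'E'
from go import *
rel(az(-12),[0,0,-1],[.5763,-.2883,.040])
E
```

```text
t 1.28 F [-0.131 -0.622  0.029] op 1.001 q [-0.62   0.246  1.686  0.     1.211 -0.426] tcp [ 0.576 -0.287  0.199]
TURN [-0.   0.9 -0.1] SHIFT [  0.7 159.2  -1. ]
```

Emit:
step_arm:
  rows:
    - [[0,1,0],[0.7,30,-1],0]
    - [[0,1,0],[0.7,60,-1],0]
    - [[0,1,0],[0.7,90,-1],0]
    - [[0,1,0],[0.7,120,-1],0]
    - [[0,1,0],[0.7,145,-1],0]
    - [[0,1,0],[0.7,159,-1],0]
    - [[0,1,0],[0.7,159,-1],0]
    - [[0,1,0],[0.7,159,-1],0]

```text
time: 1.95
eef_pos: [0.5744, -0.2919, 0.0409]
tcp_rot: [-0.703, 0.077, -0.076, 0.703]
contact_force: [-0.8, -1.0, 0.5]
opening: 0.996
```

```bash
python3 - <<'E'
from go import *
rel(az(-12),[0,0,-1],[.5763,-.2883,.040])
snap('side','s1')
snap('wrist','w2')
E
```

```text
t 1.95 F [-0.784 -1.013  0.542] op 0.996 q [-0.627  0.431  1.767 -0.     0.945 -0.41 ] tcp [ 0.574 -0.292  0.041]
TURN [-0.  -0.5 -0.1] SHIFT [1.1 0.9 4. ]
```

View pics/s1.png

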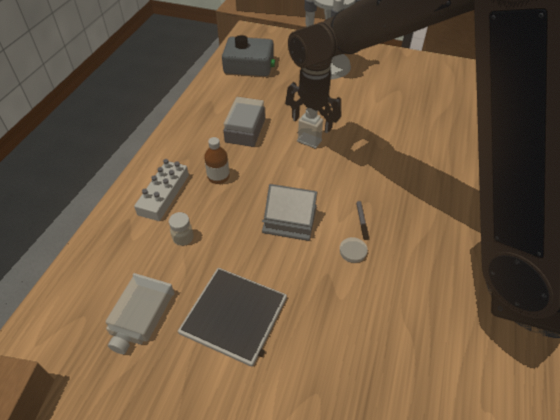

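View pics/w2.png

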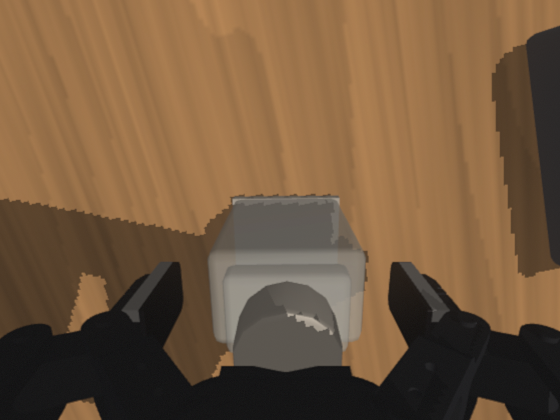

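The flask sits between the open fingers, and the TCP is about 4 mm off along its thickness. I'll correct that, then grip.

Emit:
step_arm:
  rows:
    - [[0,-0.5,0],[1,0.5,3.5],0]
    - [[0,-0.5,0],[1,0.5,3.5],0]
    - [[0,-0.5,0],[1,0.5,3.5],0]

```text
time: 2.3
eef_pos: [0.5776, -0.2883, 0.0421]
tcp_rot: [0.704, -0.072, 0.074, -0.703]
contact_force: [-0.7, 0.4, 0.4]
opening: 1.002
```

```bash
python3 - <<'E'
from go import *
rel(az(-12),[0,0,-1],[.5763,-.2883,.040])
E
```

```text
t 2.30 F [-0.665  0.352  0.363] op 1.002 q [-0.62   0.43   1.765 -0.     0.944 -0.413] tcp [ 0.578 -0.288  0.042]
TURN [0.1 0.1 0.1] SHIFT [-1.3  2.1 -0.2]
```

Emit:
step_arm:
  rows:
    - [[0,0,0],[-1,1.5,0],0.2]
    - [[0,0,0],[-1,1.5,0],0.25]
    - [[0,0,0],[-1,1.5,0],0.3]
    - [[0,0,0],[-1,1.5,0],0.4]
    - [[0,0,0],[-1,1.5,0],0.5]
    - [[0,0,0],[-1,1.5,0],0.5]
    - [[0,0,0],[-1,1.5,0],0.5]
    - [[0,0,0],[-1,1.5,0],0.5]
  newtons: 25

```text
time: 2.97
eef_pos: [0.576, -0.288, 0.0393]
tcp_rot: [0.703, -0.073, 0.074, -0.703]
contact_force: [1.0, -0.3, 0.4]
opening: 0.649
```

```bash
python3 - <<'E'
from go import *
rel(py,-px,O+.1*px+.12*n)
snap('wrist','w3')
E
```

```text
t 2.97 F [ 0.956 -0.347  0.372] op 0.649 q [-0.621  0.432  1.769  0.     0.94  -0.413] tcp [ 0.576 -0.288  0.039]
TURN [ 44.6 -17.1   7.1] SHIFT [-101.6 -142.9  305.7]
```

View pics/w3.png

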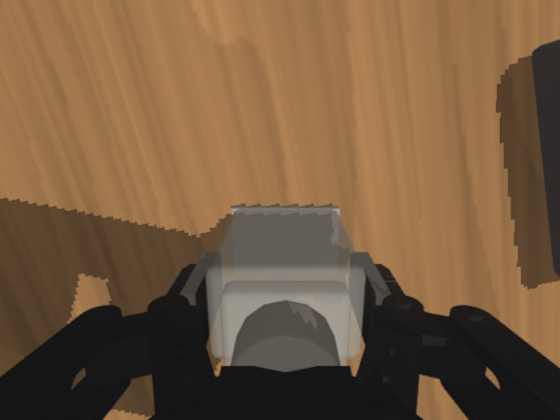

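Both pads are on the flask (opening about 55 mm). Lifting it straight up.

Emit:
step_arm:
  rows:
    - [[0,0,0],[0,-10,0],0.5]
    - [[0,0,0],[0,-30,0],0.5]
    - [[0,0,0],[0,-60,0],0.5]
    - [[0,0,0],[0,-90,0],0.5]
    - [[0,0,0],[0,-120,0],0.5]
    - [[0,0,0],[0,-150,0],0.5]
    - [[0,0,0],[0,-180,0],0.5]
    - [[0,0,0],[0,-200,0],0.5]
    - [[0,0,0],[0,-200,0],0.5]

```text
time: 3.77
eef_pos: [0.5777, -0.2892, 0.246]
tcp_rot: [0.705, -0.07, 0.076, -0.701]
contact_force: [1.0, -0.5, -0.4]
opening: 0.653
```

```bash
python3 - <<'E'
from go import *
T=O+.1*px+.12*n; print(T)
rel(py,-px,T)
E
```

```text
[0.54  0.032 0.182]
t 3.77 F [ 0.952 -0.538 -0.397] op 0.653 q [-0.621  0.207  1.644 -0.     1.28  -0.413] tcp [ 0.578 -0.289  0.246]
TURN [ 44.9 -16.9   7.6] SHIFT [-104.1   61.7  306.8]
```

Emit:
step_arm:
  rows:
    - [[11,-4,2],[-20,0,40],0.5]
    - [[17,-6,3],[-40,0,75],0.5]
    - [[23,-9,4],[-55,5,110],0.5]
    - [[29,-11,5],[-65,10,145],0.5]
    - [[34,-13,6],[-75,15,180],0.5]
    - [[39,-15,7],[-85,25,215],0.5]
    - [[44.5,-17,7.5],[-95,35,250],0.5]
    - [[44.5,-17,7.5],[-100,45,285],0.5]
    - [[44.5,-17,7.5],[-104,61,306],0.5]
    - [[44.5,-17,7.5],[-104,61,306],0.5]

```text
time: 4.6
eef_pos: [0.5331, 0.0373, 0.1728]
tcp_rot: [-0.381, -0.013, 0.055, 0.923]
contact_force: [-0.2, -0.4, -2.6]
opening: 0.649
```

```bash
python3 - <<'E'
from go import *
rel(py,-px,O+.1*px+.12*n)
snap('side','s2'); snap('top','t2')
rel(py,-px,O+.1*px+.12*n)
E
```

```text
t 4.60 F [-0.167 -0.401 -2.579] op 0.649 q [-0.421  0.21   1.929  0.652  1.505 -0.742] tcp [0.533 0.037 0.173]
TURN [-0.2 -0.5 -0.9] SHIFT [  5.8 -10.8   2.5]
t 4.70 F [ 0.724 -0.205 -0.314] op 0.651 q [-0.425  0.208  1.923  0.651  1.507 -0.742] tcp [0.536 0.034 0.176]
TURN [-0.  -0.4 -0.6] SHIFT [ 3.7 -5.9  2.6]
```

View pics/s2.png

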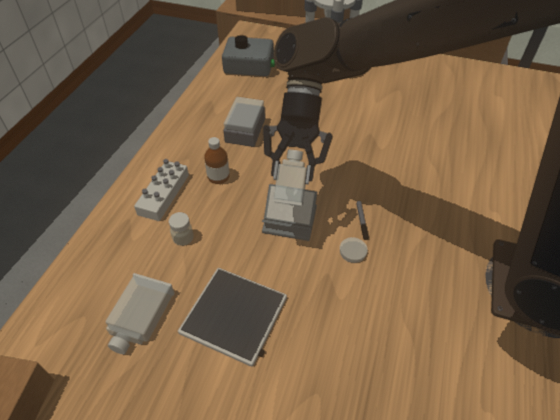

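View pics/t2.png

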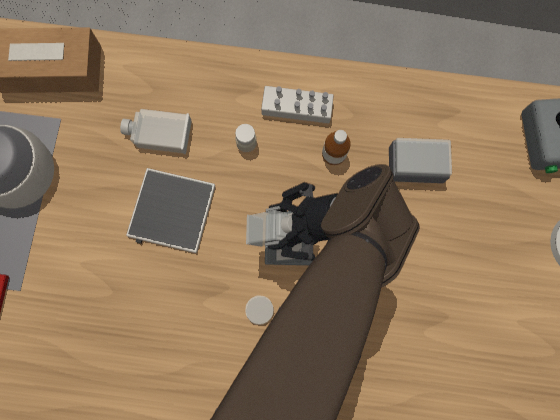

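The side and top views show the flask held at 45° above the panel (side px 290,185), with everything else clear. Approaching to a few mm off the panel.

```bash
python3 - <<'E'
from go import *
rel(py,-px,O+.0545*px+.027*n)
E
```

```text
t 4.70 F [ 0.724 -0.205 -0.314] op 0.651 q [-0.425  0.208  1.923  0.651  1.507 -0.742] tcp [0.536 0.034 0.176]
TURN [-0.  -0.4 -0.6] SHIFT [  4.8  39.6 -90.4]
```

Emit:
step_arm:
  rows:
    - [[0,-0.4,-0.6],[4,8,-25],0.5]
    - [[0,-0.4,-0.6],[4,16,-45],0.5]
    - [[0,-0.4,-0.6],[4.5,24,-60],0.5]
    - [[0,-0.4,-0.6],[4.5,30,-75],0.5]
    - [[0,-0.4,-0.6],[4.5,37,-85],0.5]
    - [[0,-0.4,-0.6],[4.5,38,-88],0.5]
    - [[0,-0.4,-0.6],[4.5,38,-88],0.5]

```text
time: 5.28
eef_pos: [0.5447, -0.0026, 0.0885]
tcp_rot: [-0.382, -0.022, 0.047, 0.923]
contact_force: [-0.1, 0.5, -1.9]
opening: 0.652
```

```bash
python3 - <<'E'
from go import *
rel(py,-px,O+.0545*px+.027*n)
p,d,c=snap('wrist','w4');snap('side','s3')
rel(py,-px,O+.0545*px+.027*n)
W=cloud(d,c); L=(W-O)@np.stack([px,py,n],1)
m=(L[...,2]>-.006)&(L[...,2]<.006)&(L[...,0]>.01)&(L[...,0]<.075)&(abs(L[...,1])<.053)
Q=L[m]; print(len(Q), 'panel z fit',np.linalg.lstsq(np.c_[Q[:,:2],np.ones(len(Q))],Q[:,2],rcond=None)[0], np.median(Q[:,2]))
z=np.load('pics/s3.npz'); E

```

```text
t 5.28 F [-0.099  0.521 -1.856] op 0.652 q [-0.478  0.37   1.91   0.644  1.403 -0.876] tcp [ 0.545 -0.003  0.088]
TURN [0.  0.  0.3] SHIFT [-1.3  4.1 -2.1]
t 5.38 F [ 0.688 -0.943 -1.727] op 0.656 q [-0.477  0.368  1.909  0.644  1.403 -0.876] tcp [ 0.545 -0.002  0.09 ]
TURN [0.1 0.2 0.3] SHIFT [-2.1  4.9 -3.2]
57 panel z fit [ 0.023  0.004 -0.001] 0.0006267508869793157bash: warning: here-document at line 29 delimited by end-of-file (wanted `E')
```

```bash
python3 -c "
import cv2
s=cv2.imread('pics/s3.png');cv2.imwrite('pics/s3c.png',cv2.resize(s[110:250,240:360],None,fx=4,fy=4,interpolation=cv2.INTER_CUBIC))"
```

```text
(no output)
```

View pics/s3c.png

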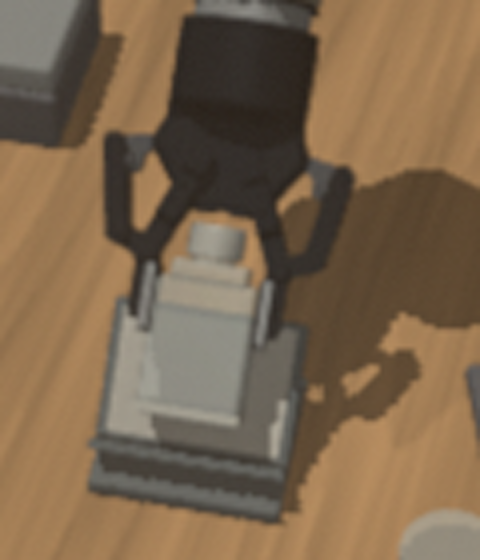

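View pics/w4.png

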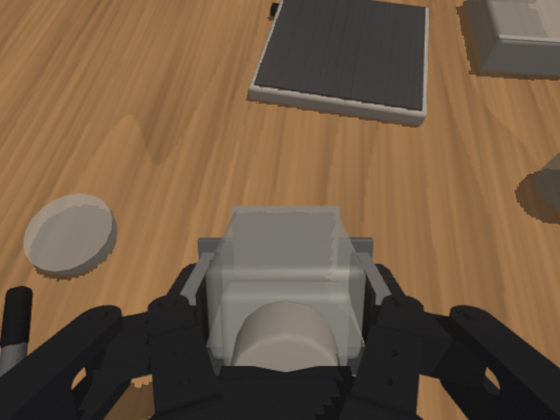

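The flask is parallel to the panel and centred on it, a few mm off. Closing in to near contact.

Emit:
step_arm:
  rows:
    - [[0,0,0.3],[-2,6,-4],0.5]
    - [[0,0,0.3],[-2,11,-8],0.5]
    - [[0,0,0.3],[-2,13,-9],0.5]
    - [[0,0,0.3],[-2,13,-9],0.5]
    - [[0,0,0.3],[-2,13,-9],0.5]

```text
time: 5.8
eef_pos: [0.5425, 0.0011, 0.0733]
tcp_rot: [-0.382, -0.021, 0.05, 0.922]
contact_force: [-0.0, 0.7, -2.0]
opening: 0.655
```

```bash
python3 - <<'E'
from go import *
rel(py,-px,O+.0393*px+.019*n)
E
```

```text
t 5.80 F [-0.039  0.732 -2.014] op 0.655 q [-0.473  0.392  1.916  0.645  1.382 -0.891] tcp [0.542 0.001 0.073]
TURN [ 0.   0.1 -0.1] SHIFT [ 0.5  5.8 -2.1]
```

Emit:
step_arm:
  rows:
    - [[0,0,0],[0.5,2,-1],0.5]
    - [[0,0,0],[0.5,4,-2],0.5]
    - [[0,0,0],[0.5,5,-2.5],0.5]
    - [[0,0,0],[0.5,5,-2.5],0.5]

```text
time: 6.13
eef_pos: [0.5436, 0.0035, 0.0705]
tcp_rot: [-0.38, -0.022, 0.05, 0.923]
contact_force: [-2.0, 2.5, 7.1]
opening: 0.654
```

```bash
python3 - <<'E'
from go import *
rel(py,-px,O+.0393*px+.019*n)
s=ctrl.get_state(); print('F panel', np.stack([px,py,n])@s['contact_force'])
E
```

```text
t 6.13 F [-1.984  2.477  7.132] op 0.654 q [-0.47   0.399  1.915  0.651  1.378 -0.894] tcp [0.544 0.004 0.071]
TURN [-0.2  0.2 -0. ] SHIFT [-0.9  2.2 -1.8]
F panel [ 3.151 -1.708  6.934]
```

Contact with the panel, about 8 N. Now easing down onto the ledge.

Emit:
step_arm:
  rows:
    - [[0,0,0],[0,0.5,0],0.5]
    - [[0,0,0],[0,1,0.3],0.5]
    - [[0,0,0],[0,1,0.3],0.5]

```text
time: 6.38
eef_pos: [0.5437, 0.0041, 0.0699]
tcp_rot: [-0.381, -0.022, 0.05, 0.923]
contact_force: [-0.9, 1.7, 5.9]
opening: 0.65
```

```bash
python3 - <<'E'
from go import *
rel(py,-px,O+.0393*px+.019*n)
s=ctrl.get_state(); print('F panel', np.stack([px,py,n])@s['contact_force'])
snap('side','s4')
snap('wrist','w5')
import cv2
s=cv2.imread('pics/s4.png');cv2.imwrite('pics/s4c.png',cv2.resize(s[110:250,240:360],None,fx=4,fy=4,interpolation=cv2.INTER_CUBIC))
E
```

```text
t 6.38 F [-0.856  1.657  5.886] op 0.650 q [-0.468  0.399  1.916  0.651  1.376 -0.894] tcp [0.544 0.004 0.07 ]
TURN [-0.1  0.2  0. ] SHIFT [-1.   1.4 -1.7]
F panel [ 2.932 -0.674  5.391]
```

View pics/s4c.png

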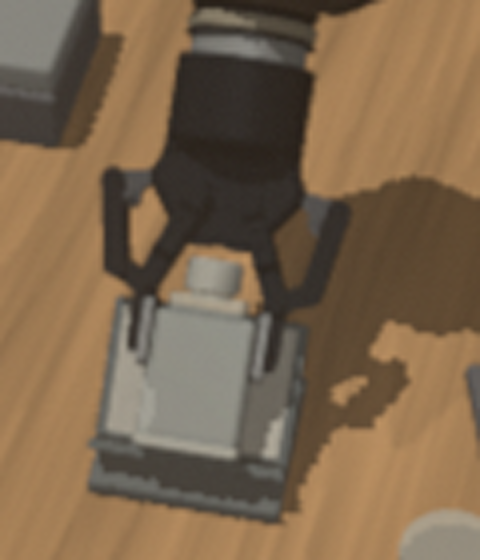

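View pics/w5.png

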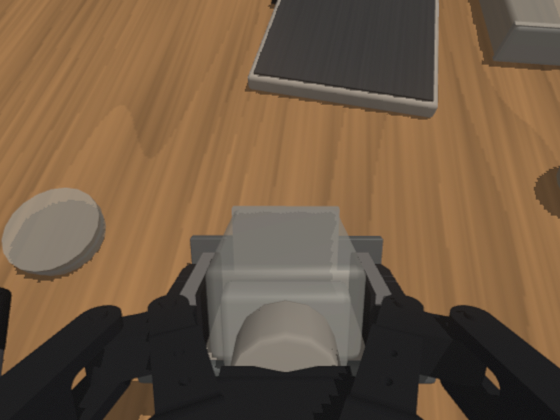

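Emit:
step_arm:
  rows:
    - [[0,0,0],[0,0.8,0.4],0.5]
    - [[0,0,0],[0,1.5,0.8],0.5]
    - [[0,0,0],[0,1.5,0.8],0.5]

```text
time: 6.73
eef_pos: [0.5435, 0.0055, 0.0685]
tcp_rot: [-0.382, -0.022, 0.05, 0.923]
contact_force: [0.8, 2.3, 5.7]
opening: 0.65
```

```bash
python3 - <<'E'
from go import *
rel(py,-px,O+.0393*px+.019*n)
s=ctrl.get_state(); print('F panel', np.stack([px,py,n])@s['contact_force'])
E
```

```text
t 6.73 F [0.778 2.338 5.722] op 0.650 q [-0.466  0.399  1.918  0.652  1.371 -0.894] tcp [0.544 0.005 0.068]
TURN [-0.   0.2  0. ] SHIFT [-1.  -0.6 -1.7]
F panel [2.461 1.023 5.631]
```

Emit:
step_arm:
  rows:
    - [[0,0,0],[0,0.8,0.2],0.5]
    - [[0,0,0],[0,1.6,0.4],0.5]
    - [[0,0,0],[0,1.6,0.4],0.5]

```text
time: 6.98
eef_pos: [0.5435, 0.0057, 0.0682]
tcp_rot: [-0.382, -0.022, 0.05, 0.922]
contact_force: [-0.3, -2.6, 9.1]
opening: 0.656
```

```bash
python3 - <<'E'
from go import *
rel(py,-px,O+.0393*px+.019*n)
s=ctrl.get_state(); print('F panel', np.stack([px,py,n])@s['contact_force'])
E
```

```text
t 6.98 F [-0.271 -2.62   9.146] op 0.656 q [-0.465  0.399  1.918  0.651  1.37  -0.893] tcp [0.544 0.006 0.068]
TURN [0.  0.2 0. ] SHIFT [-1.  -0.9 -1.7]
F panel [ 8.289 -0.549  4.645]
```

The ledge has taken up the load: force along the slope rose from 2.5 to 8.3 N. Relaxing slightly, then releasing.

Emit:
step_arm:
  rows:
    - [[0,0,0],[0,-0.6,0.2],0.4]
    - [[0,0,0],[0,-0.6,0.2],0.33]
    - [[0,0,0],[0,-0.6,0.2],0.3]
    - [[0,0,0],[0,-0.6,0.2],0.2]
    - [[0,0,0],[0,-0.6,0.2],0.1]
    - [[0,0,0],[0,-0.6,0.2],0]
    - [[0,0,0],[0,-0.6,0.2],0]
    - [[0,0,0],[0,-0.6,0.2],0]

```text
time: 7.65
eef_pos: [0.5425, 0.0063, 0.0667]
tcp_rot: [-0.382, -0.021, 0.05, 0.922]
contact_force: [0.4, -0.2, -0.2]
opening: 0.997
```

```bash
python3 - <<'E'
from go import *
rel(py,-px,O+.0393*px+.019*n)
s=ctrl.get_state(); print('F panel', np.stack([px,py,n])@s['contact_force'])
snap('wrist','w6')
E
```

```text
t 7.65 F [ 0.403 -0.186 -0.182] op 0.997 q [-0.465  0.4    1.92   0.651  1.368 -0.893] tcp [0.542 0.006 0.067]
TURN [ 0.1  0.1 -0.1] SHIFT [-0.  -2.5 -1.1]
F panel [ 0.032  0.381 -0.29 ]
```

View pics/w6.png

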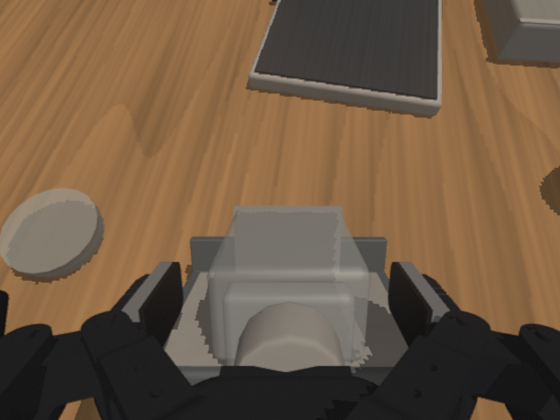

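Released: the flask stays centred, with clear gaps on both sides. Retreating straight up the slope.

Emit:
step_arm:
  rows:
    - [[0,0,0],[0,-15,0.5],0]
    - [[0,0,0],[0,-40,1],0]
    - [[0,0,0],[0,-70,2],0]
    - [[0,0,0],[0,-100,5],0]
    - [[0,0,0],[0,-130,10],0]
    - [[0,0,0],[0,-160,20],0]
    - [[0,0,0],[0,-180,30],0]

```text
time: 8.28
eef_pos: [0.5546, -0.1019, 0.2189]
tcp_rot: [-0.384, -0.022, 0.049, 0.922]
contact_force: [1.0, 0.4, 0.0]
opening: 0.996
```

```bash
python3 - <<'E'
from go import *
rel(py,-n,O+.13*px+.23*n)
p,d,c=snap('side','s5'); snap('top','t5')
cv2.imwrite('pics/s5c.png',cv2.resize(p[110:250,240:360,::-1],None,fx=4,fy=4,interpolation=cv2.INTER_CUBIC))
for f in('s5','t5'):
    z=np.load('pics/'+f+'.npz'); L=(cloud(z['d'],z)-O)@np.stack([px,py,n],1)
    Q=L[(L[...,2]>.034)&(L[...,2]<.045)&(L[...,0]>-.01)&(L[...,0]<.08)&(abs(L[...,1])<.05)]
    if len(Q)>20: 
        A=np.linalg.lstsq(np.c_[Q[:,:2],np.ones(len(Q))],Q[:,2],rcond=None)[0]
        print(f,len(Q),'face z',np.median(Q[:,2]),'tilt deg',np.degrees(A[:2]),cv2.minAreaRect((Q[:,:2]*1000).astype(np.float32)))
E
```

```text
t 8.28 F [0.951 0.4   0.041] op 0.996 q [-0.609  0.281  1.745  0.566  1.673 -0.824] tcp [ 0.555 -0.102  0.219]
TURN [-89.8   0.    0.2] SHIFT [ -0.2  90.7 179.6]
s5 863 face z 0.037111783964958255 tilt deg [-0.264  0.078] ((40.30275344848633, 0.3743782043457031), (56.05458068847656, 78.70406341552734), 89.78759765625)
t5 740 face z 0.038055078244286604 tilt deg [-0.92   0.385] ((39.4354362487793, 0.07056427001953125), (56.40142059326172, 81.32075500488281), 88.90090942382812)
```

View pics/s5.png

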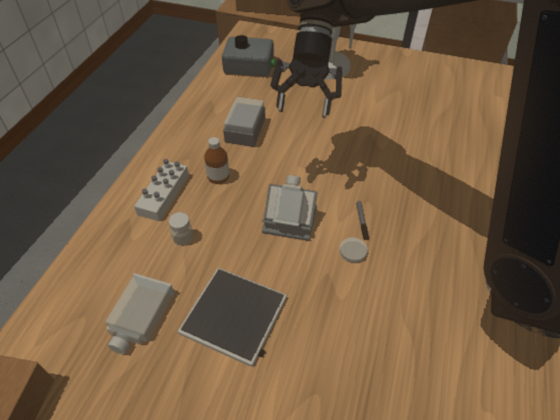

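View pics/s5c.png

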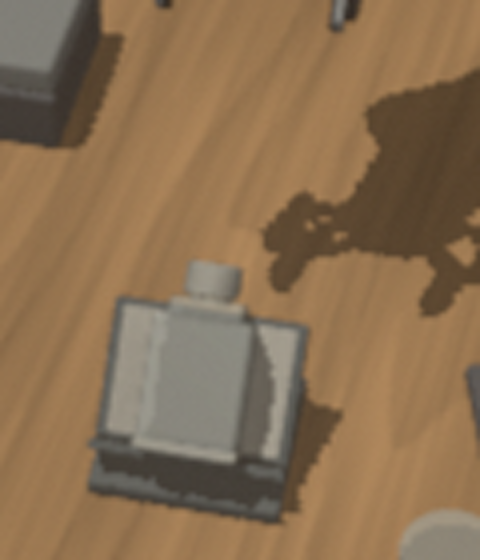

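The flask leans flat: face at z about 37.5 mm, tilt under 1°, foot at the ledge, centred within 0.5 mm. The top and side cameras agree. I'll swing round at height while the 2 s pass.

```bash
python3 - <<'E'
from go import *
rel(py,[0,0,-1],[.548,.01,.28])
E
```

```text
t 8.38 F [-0.026  0.591  0.745] op 1.002 q [-0.609  0.279  1.742  0.567  1.671 -0.825] tcp [ 0.556 -0.102  0.221]
TURN [-44.6   0.2   0.5] SHIFT [  4.4  36.9 121.6]
```

Emit:
step_arm:
  rows:
    - [[-6,0,0],[1,3,20],0]
    - [[-12,0,0],[1,8,40],0]
    - [[-18,0,0],[2,13,60],0]
    - [[-24,0,0],[3,18,80],0]
    - [[-30,0,0],[3,25,100],0]
    - [[-36,0,0],[4,30,115],0]
    - [[-42,0,0],[4,37,121],0]
    - [[-44.6,0,0.5],[4,37,121],0]

```text
time: 9.05
eef_pos: [0.5449, 0.0153, 0.2758]
tcp_rot: [-0.705, -0.04, 0.043, 0.707]
contact_force: [-0.0, 0.1, -1.0]
opening: 0.997
```

```bash
python3 - <<'E'
from go import *
rel(py,-n,O+.045*px+.16*n)
E
```

```text
t 9.05 F [-0.013  0.07  -1.022] op 0.997 q [-0.158 -0.031  1.845  0.001  1.333 -0.275] tcp [0.545 0.015 0.276]
TURN [-45.1   0.6  -0. ] SHIFT [ -2.1 104.5  84.2]
```

Emit:
step_arm:
  rows:
    - [[-6,0,0],[-1,0,20],0]
    - [[-12,0,0],[-1,0,45],0]
    - [[-18,0,0],[-1,0,70],0]
    - [[-24,0,0],[-2,10,84],0]
    - [[-30,0,0],[-2,30,84],0]
    - [[-36,0,0],[-2,55,84],0]
    - [[-42,0,0],[-2,80,84],0]
    - [[-45,0.5,0],[-2,104,84],0]
    - [[-45,0.5,0],[-2,104,84],0]

```text
time: 9.8
eef_pos: [0.5283, 0.0964, 0.1626]
tcp_rot: [0.922, 0.045, -0.03, -0.383]
contact_force: [-1.8, -1.0, -1.5]
opening: 0.999
```

```bash
python3 - <<'E'
from go import *
p,d,c=snap('wrist','w7')
snap('side','s7')
rel(py,-n,O+.045*px+.006*n)
L=(cloud(d,c)-O)@np.stack([px,py,n],1)
Q=L[(L[...,2]>.03)&(L[...,2]<.046)&(L[...,0]>-.02)&(L[...,0]<.08)&(abs(L[...,1])<.05)]
print(len(Q),'face z',np.median(Q[:,2]),cv2.minAreaRect((Q[:,:2]*1000).astype(np.float32)))
E
```

```text
t 9.90 F [-0.472  0.154  1.33 ] op 0.995 q [ 0.309  0.23   1.906 -0.791  1.311  0.536] tcp [0.533 0.096 0.17 ]
TURN [-0.3  0.3 -0.4] SHIFT [  1.3 151.   -0. ]
7275 face z 0.03842376679953674 ((39.13364028930664, 1.3546600341796875), (81.73167419433594, 56.05564498901367), 0.014374195598065853)
```

View pics/w7.png

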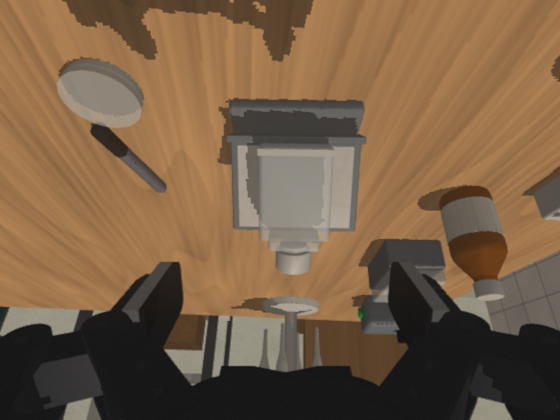

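View pics/s7.png

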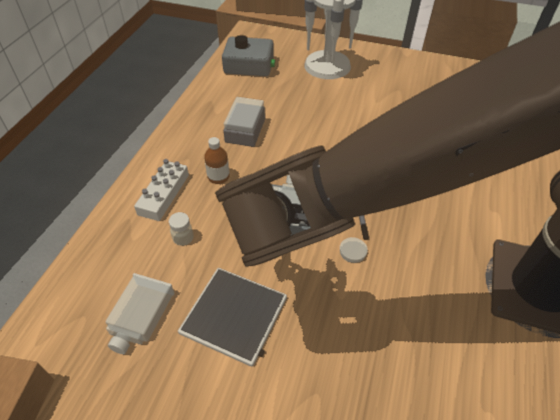

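The wrist view shows the flask (px 295,195) centred between the open fingers and aligned with them. The dish, pen and bottle are clear. Approaching.

Emit:
step_arm:
  rows:
    - [[0,0.3,-0.4],[1.5,25,0],0]
    - [[0,0.3,-0.4],[1.5,55,0],0]
    - [[0,0.3,-0.4],[1.5,80,0],0]
    - [[0,0.3,-0.4],[1.5,95,0],0]
    - [[0,0.3,-0.4],[1.5,100,0],0]
    - [[0,0.3,-0.4],[1.5,100,0],0]

```text
time: 10.4
eef_pos: [0.5427, 0.0253, 0.1013]
tcp_rot: [0.921, 0.049, -0.017, -0.385]
contact_force: [0.6, -0.0, 0.2]
opening: 0.999
```

```bash
python3 - <<'E'
from go import *
rel(py,-n,O+.045*px+.006*n+.0006*py)
p,d,c=snap('wrist','w8')
rel(py,-n,O+.045*px+.006*n+.0006*py)
E
```

```text
t 10.40 F [ 0.642 -0.012  0.224] op 0.999 q [ 0.183  0.292  1.982 -0.883  1.136  0.585] tcp [0.543 0.025 0.101]
TURN [-0.4 -0.4  0.1] SHIFT [-1.8 51.9  2.5]
t 10.45 F [0.106 0.51  0.223] op 0.996 q [ 0.184  0.292  1.981 -0.883  1.136  0.585] tcp [0.543 0.026 0.102]
TURN [-0.4 -0.4  0.2] SHIFT [-2.4 52.9  2.4]
```

View pics/w8.png

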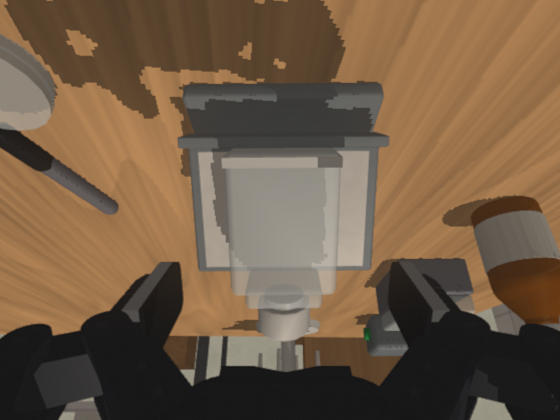

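Still centred (flask about px 283). Going to grasp depth.

Emit:
step_arm:
  rows:
    - [[-0.3,-0.4,0.1],[-1,20,2],0]
    - [[-0.3,-0.4,0.1],[-1.5,35,2],0]
    - [[-0.3,-0.4,0.1],[-1.5,46,2],0]
    - [[-0.3,-0.4,0.1],[-1.5,51,2],0]
    - [[-0.3,-0.4,0.1],[-1.5,51,2],0]
    - [[-0.3,-0.4,0.1],[-1.5,51,2],0]

```text
time: 10.95
eef_pos: [0.5446, -0.008, 0.0626]
tcp_rot: [0.922, 0.05, -0.021, -0.382]
contact_force: [0.1, 0.3, 0.5]
opening: 0.998
```

```bash
python3 - <<'E'
from go import *
rel(py,-n,O+.045*px+.006*n+.0006*py)
p,d,c=snap('wrist','w9')
rel(py,-n,O+.045*px+.006*n+.0006*py)
E
```

```text
t 10.95 F [0.064 0.32  0.514] op 0.998 q [ 0.124  0.346  2.006 -0.946  1.058  0.618] tcp [ 0.545 -0.008  0.063]
TURN [-0.   0.1  0.1] SHIFT [ 0.  1. -1.]
t 11.00 F [0.459 0.681 0.264] op 0.997 q [ 0.124  0.346  2.006 -0.946  1.058  0.618] tcp [ 0.545 -0.008  0.063]
TURN [-0.   0.1  0.1] SHIFT [-0.3  1.4 -0.9]
```

View pics/w9.png

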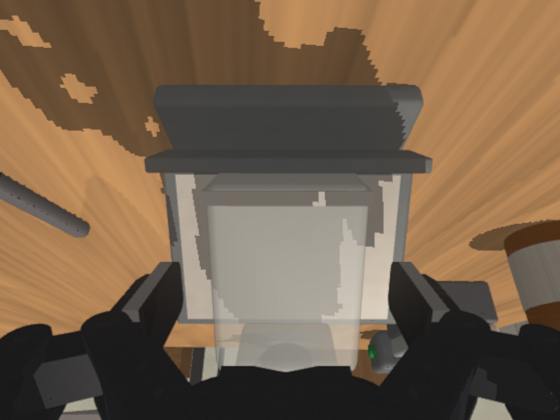

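Emit:
step_arm:
  rows:
    - [[0,0,0],[0,0,0],0.2]
    - [[0,0,0],[0,0,0],0.25]
    - [[0,0,0],[0,0,0],0.3]
    - [[0,0,0],[0,0,0],0.4]
    - [[0,0,0],[0,0,0],0.5]
    - [[0,0,0],[0,0,0],0.5]
    - [[0,0,0],[0,0,0],0.5]
    - [[0,0,0],[0,0,0],0.5]
  newtons: 25

```text
time: 11.67
eef_pos: [0.545, -0.0075, 0.0629]
tcp_rot: [0.922, 0.051, -0.021, -0.383]
contact_force: [0.9, 3.4, 3.4]
opening: 0.65
```

```bash
python3 - <<'E'
from go import *
rel(py,-n,O+.06*px+.09*n)
p,d,c=snap('wrist','w10')
E
```

```text
t 11.67 F [0.926 3.436 3.358] op 0.650 q [ 0.125  0.346  2.006 -0.946  1.057  0.618] tcp [ 0.545 -0.007  0.063]
TURN [-0.1  0.1  0.2] SHIFT [ -0.8 -82.4 -15.9]
```

View pics/w10.png

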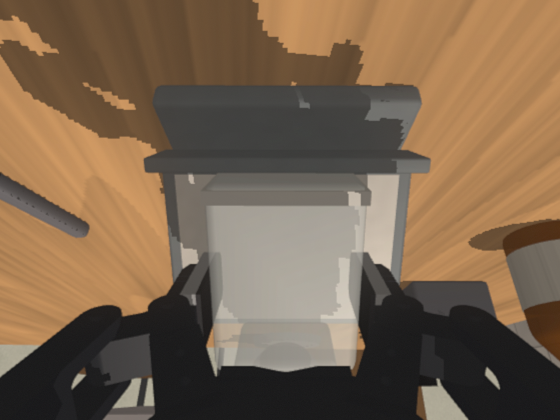

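Gripped (opening about 55 mm). Lifting straight off the panel along its normal.

Emit:
step_arm:
  rows:
    - [[0,0,0],[0,-4,-1],0.5]
    - [[0,0,0],[0,-15,-4],0.5]
    - [[0,0,0],[0,-35,-8],0.5]
    - [[0,0,0],[0,-60,-12],0.5]
    - [[0,0,0],[0,-85,-15],0.5]
    - [[0,0,0],[0,-110,-15],0.5]
    - [[0,0,0],[0,-125,-15],0.5]
    - [[0,0,0],[0,-125,-15],0.5]

```text
time: 12.38
eef_pos: [0.5371, 0.0713, 0.1646]
tcp_rot: [0.922, 0.052, -0.02, -0.383]
contact_force: [0.5, 0.7, -1.2]
opening: 0.654
```

```bash
python3 - <<'E'
from go import *
P=np.array([.5738,.2569,0])
# lie: tool x azimuth 0 (-6..6); flask axis = -tool z ; body+cap centre 53 from foot; TCP ~44 from foot
X=az(-6); zt=np.cross(X,[0,0,-1]); print('tool z',zt)
T=P+zt*.009+np.array([0,0,.15]); print(T)
rel(X,[0,0,-1],T)
snap('side','s11')
E
```

```text
tool z [0.105 0.995 0.   ]
[0.575 0.266 0.15 ]
t 12.38 F [ 0.539  0.73  -1.168] op 0.654 q [ 0.267  0.219  1.933 -0.82   1.266  0.529] tcp [0.537 0.071 0.165]
TURN [44.7 11.7  5.1] SHIFT [  59.  -123.   144.4]
```

View pics/s11.png

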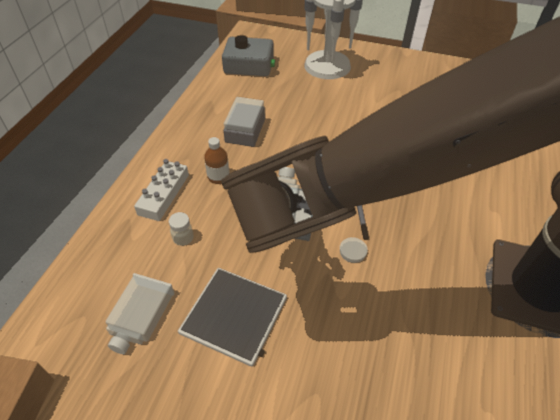

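Emit:
step_arm:
  rows:
    - [[6,1.5,0.7],[7,-15,18],0.5]
    - [[12,3,1.4],[15,-32,36],0.5]
    - [[18,4.5,2],[22,-48,55],0.5]
    - [[24,6,2.7],[30,-64,74],0.5]
    - [[30,8,3.4],[38,-80,94],0.5]
    - [[36,9.5,4],[46,-96,113],0.5]
    - [[41,11,4.7],[53,-110,130],0.5]
    - [[44.7,11.7,5],[59,-123,144],0.5]
    - [[44.7,11.7,5],[59,-123,144],0.5]
    - [[44.7,11.7,5],[59,-123,144],0.5]

```text
time: 13.27
eef_pos: [0.573, 0.2618, 0.1449]
tcp_rot: [0.708, -0.04, 0.035, -0.704]
contact_force: [0.4, -1.1, -1.9]
opening: 0.652
```

```bash
python3 - <<'E'
from go import *
rel(az(-6),[0,0,-1],[.575,.266,.05])
snap('side','s12');snap('wrist','w12');snap('top','t12')
rel(az(-6),[0,0,-1],[.575,.266,.05])
E
```

```text
t 13.27 F [ 0.408 -1.139 -1.9  ] op 0.652 q [ 0.269  0.275  1.756 -0.003  1.119  0.377] tcp [0.573 0.262 0.145]
TURN [ 0.3 -0.1 -0.4] SHIFT [ 2.1 94.9  4.9]
t 13.42 F [ 0.681  0.204 -1.329] op 0.654 q [ 0.269  0.273  1.756 -0.002  1.119  0.377] tcp [0.573 0.262 0.146]
TURN [ 0.2 -0.1 -0.3] SHIFT [ 1.8 95.8  4.1]
```

View pics/s12.png

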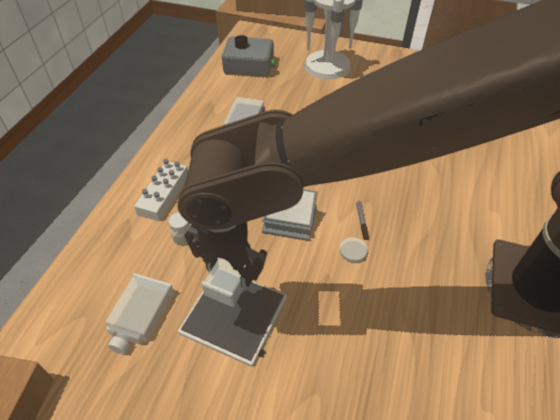

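View pics/w12.png

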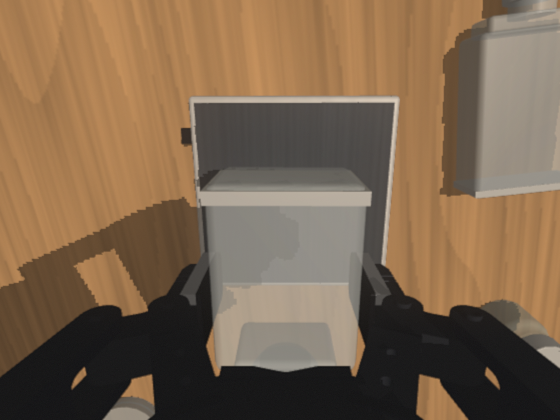

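```bash
python3 - <<'E'
from go import *
z=np.load('pics/w12.npz'); W=cloud(z['d'],z)
Q=W[(W[...,2]>.012)&(W[...,2]<.021)]; Q=Q[(abs(Q[:,0]-.574)<.12)&(abs(Q[:,1]-.257)<.12)]
X=az(-6);Y=az(84);P=np.array([.5738,.2569,0]); L=(Q-P)@np.stack([X,Y],1)
print(len(L),np.percentile(L,[.5,99.5],axis=0), np.median(Q[:,2]))
# lower face of flask: points near held flask
Q=W[(W[...,2]>.13)&(W[...,2]<.2)]; print(np.percentile(Q,[1,50,99],axis=0))
z=np.load('pics/t12.npz'); W=cloud(z['d'],z)
for f in ('top0','side0'):
    z=np.load('pics/'+f+'.npz');W=cloud(z['d'],z);Q=W[(W[...,2]>.012)&(W[...,2]<.021)];L=(Q-P)@np.stack([X,Y],1);L=L[(abs(L)<.1).all(1)];print(f,np.percentile(L,[.3,99.7],axis=0))
E
```

```text
17603 [[-0.074 -0.05 ]
 [ 0.083  0.08 ]] 0.015518230366614136
[[0.527 0.236 0.148]
 [0.575 0.275 0.175]
 [0.622 0.309 0.199]]
top0 [[-0.075 -0.078]
 [ 0.082  0.079]]
side0 [[-0.076 -0.079]
 [ 0.083  0.079]]
```

The flask is held level above the plate. All three views put the plate centre at (0.577, 0.257). Descending.

Emit:
step_arm:
  rows:
    - [[0.2,0,-0.3],[4,25,3.5],0.5]
    - [[0.2,0,-0.3],[4,55,3.5],0.5]
    - [[0.2,0,-0.3],[4,85,3.5],0.5]
    - [[0.2,0,-0.3],[4,105,3.5],0.5]
    - [[0.2,0,-0.3],[4,113,3.5],0.5]
    - [[0.2,0,-0.3],[4,113,3.5],0.5]
    - [[0.2,0,-0.3],[4,113,3.5],0.5]

```text
time: 14.0
eef_pos: [0.5782, 0.2662, 0.0343]
tcp_rot: [-0.706, 0.037, -0.039, 0.707]
contact_force: [0.2, -0.3, -0.9]
opening: 0.649
```

```bash
python3 - <<'E'
from go import *
rel(az(-6),[0,0,-1],[.578,.2655,.023])
E
```

```text
t 14.00 F [ 0.236 -0.313 -0.91 ] op 0.649 q [0.272 0.425 1.791 0.001 0.924 0.378] tcp [0.578 0.266 0.034]
TURN [-0.1 -0.1  0.1] SHIFT [-0.2 11.3 -0.8]
```

Emit:
step_arm:
  rows:
    - [[0,0,0],[0,3,0],0.5]
    - [[0,0,0],[0,6,0],0.5]
    - [[0,0,0],[0,8,0],0.5]
    - [[0,0,0],[0,9,0],0.5]
    - [[0,0,0],[0,9,0],0.5]

```text
time: 14.42
eef_pos: [0.578, 0.2664, 0.0249]
tcp_rot: [-0.706, 0.037, -0.039, 0.707]
contact_force: [-0.4, 0.1, -1.7]
opening: 0.653
```

```bash
python3 - <<'E'
from go import *
rel(az(-6),[0,0,-1],[.578,.2655,.023])
snap('side','s13')
E
```

```text
t 14.42 F [-0.437  0.141 -1.715] op 0.653 q [0.272 0.438 1.792 0.001 0.908 0.378] tcp [0.578 0.266 0.025]
TURN [-0.1 -0.1  0.1] SHIFT [ 0.1  1.9 -0.9]
```

Emit:
step_arm:
  rows:
    - [[0,0,0],[0,0.7,0],0.5]
    - [[0,0,0],[0,1.4,0],0.5]
    - [[0,0,0],[0,2,0],0.5]
    - [[0,0,0],[0,2,0],0.5]

```text
time: 14.8
eef_pos: [0.5782, 0.2665, 0.0235]
tcp_rot: [-0.706, 0.037, -0.038, 0.707]
contact_force: [-1.5, -0.6, 3.0]
opening: 0.652
```

Emit:
step_arm:
  rows:
    - [[0,0,0],[0,0.4,0],0.5]
    - [[0,0,0],[0,0.8,0],0.5]
    - [[0,0,0],[0,0.8,0],0.5]

```text
time: 15.05
eef_pos: [0.5781, 0.2665, 0.0234]
tcp_rot: [-0.706, 0.037, -0.038, 0.707]
contact_force: [-3.9, -1.5, 6.8]
opening: 0.649
```

```bash
python3 - <<'E'
from go import *
rel(az(-6),[0,0,-1],[.578,.2655,.023]); print(ctrl.get_state()['wrist_torque'])
p,d,c=snap('wrist','w14');p,d,c=snap('side','s14')
cv2.imwrite('pics/s14c.png',cv2.resize(p[220:370,150:310,::-1],None,fx=4,fy=4,interpolation=cv2.INTER_CUBIC))
E
```

```text
t 15.05 F [-3.91  -1.539  6.847] op 0.649 q [0.272 0.441 1.792 0.001 0.907 0.379] tcp [0.578 0.266 0.023]
TURN [-0.1 -0.1  0.1] SHIFT [-0.   0.4 -1. ]
[-0.258  0.533 -0.024]
```

View pics/s14c.png

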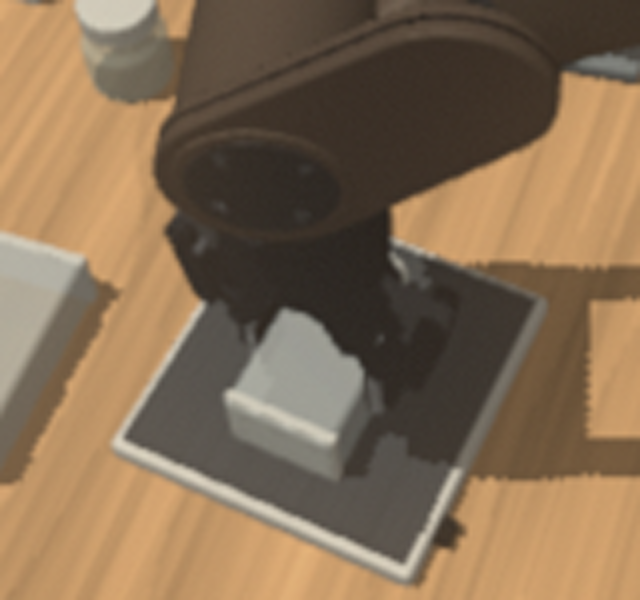

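View pics/w14.png

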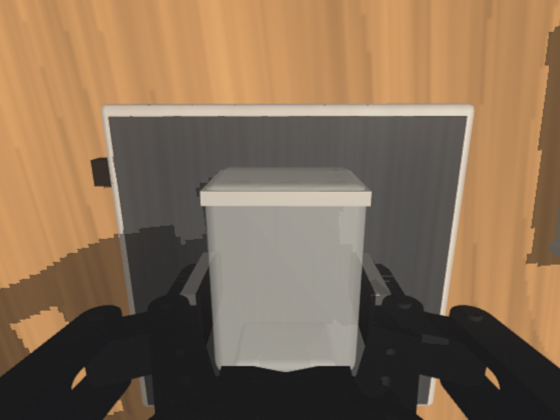

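The flask rests on the plate, centred and parallel to its edges, with about 8 N of contact. Relaxing and releasing.

Emit:
step_arm:
  rows:
    - [[0,0,0],[0,-0.6,0],0.4]
    - [[0,0,0],[0,-0.6,0],0.33]
    - [[0,0,0],[0,-0.6,0],0.3]
    - [[0,0,0],[0,-0.6,0],0.2]
    - [[0,0,0],[0,-0.6,0],0.1]
    - [[0,0,0],[0,-0.6,0],0]
    - [[0,0,0],[0,-0.6,0],0]
    - [[0,0,0],[0,-0.6,0],0]

```text
time: 15.82
eef_pos: [0.5779, 0.2664, 0.0224]
tcp_rot: [-0.706, 0.037, -0.038, 0.707]
contact_force: [0.0, -0.1, -0.3]
opening: 1.003
```

Emit:
step_arm:
  rows:
    - [[0,0,0],[0,-10,0],0]
    - [[0,0,0],[0,-35,0],0]
    - [[0,0,0],[0,-70,0],0]
    - [[0,0,0],[0,-105,0],0]
    - [[0,0,0],[0,-140,0],0]
    - [[0,0,0],[0,-175,0],0]
    - [[0,0,0],[0,-200,0],0]
    - [[0,0,0],[0,-200,0],0]

```text
time: 16.48
eef_pos: [0.581, 0.2671, 0.2321]
tcp_rot: [-0.704, 0.032, -0.043, 0.708]
contact_force: [0.5, 0.6, 1.6]
opening: 1.002
```

```bash
python3 - <<'E'
from go import *
rel(az(-6),[0,0,-1],[.578,.2655,.223])
P=np.array([.577,.2566,0]);X=az(-6);Y=az(84)
for f,nm in (('w','wrist'),('s','side'),('t','top')):
    p,d,c=snap(nm,f+'15'); W=cloud(d,c); L=(W-P)@np.stack([X,Y,[0,0,1]],1)
    Q=L[(abs(L[...,0])<.075)&(abs(L[...,1])<.08)&(L[...,2]>.045)&(L[...,2]<.065)]
    if len(Q)>30:
        F=Q[Q[:,2]>.05]; A=np.linalg.lstsq(np.c_[F[:,:2],np.ones(len(F))],F[:,2],rcond=None)[0]
        print(nm,len(F),'top z',np.median(F[:,2]),'tilt',np.degrees(A[:2]),np.percentile(F[:,:2],[1,99],axis=0))
    C=L[(abs(L[...,0])<.075)&(abs(L[...,1])<.08)&(L[...,2]>.025)&(L[...,2]<.065)]
    print(' all ext',np.percentile(C,[.5,99.5],axis=0))
E
```

```text
t 16.48 F [0.509 0.632 1.639] op 1.002 q [0.272 0.199 1.679 0.001 1.246 0.379] tcp [0.581 0.267 0.232]
TURN [-0.4 -0.1  0.9] SHIFT [-2.9  9.1 -2. ]
wrist 4776 top z 0.05352273986371453 tilt [0.09 0.62] [[-0.027 -0.035]
 [ 0.028  0.055]]
 all ext [[-0.027 -0.049  0.033]
 [ 0.028  0.055  0.056]]
side 1172 top z 0.054230952114892254 tilt [0.259 0.983] [[-0.028 -0.046]
 [ 0.026  0.053]]
 all ext [[-0.029 -0.051  0.026]
 [ 0.027  0.054  0.058]]
top 851 top z 0.05332769872694503 tilt [-0.19   0.536] [[-0.028 -0.044]
 [ 0.026  0.051]]
 all ext [[-0.029 -0.051  0.027]
 [ 0.027  0.052  0.058]]
```

View pics/w15.png

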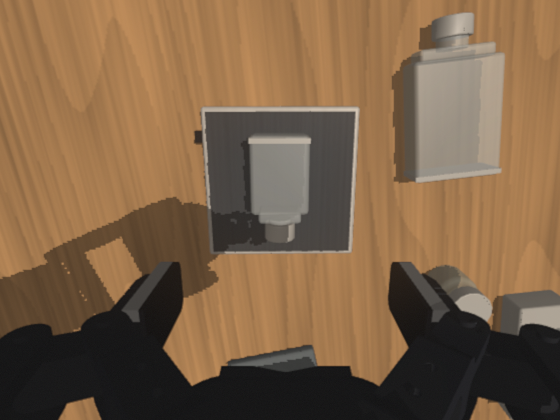

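View pics/t15.png

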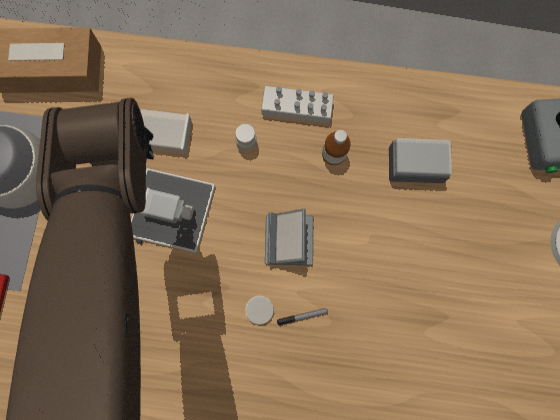

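The flask lies level (top at 53.5 mm, as expected for 16+38), with over 20 mm of plate beyond each end. The bystanders have not moved. Letting the arm settle, then handing in.

Emit:
step_arm:
  rows:
    - [[0,0,0],[0,0,0],0]
    - [[0,0,0],[0,0,0],0]
    - [[0,0,0],[0,0,0],0]

```text
time: 16.88
eef_pos: [0.5767, 0.2658, 0.2205]
tcp_rot: [-0.706, 0.038, -0.037, 0.706]
contact_force: [0.1, -0.3, -0.5]
opening: 0.998
```

```bash
python3 -c "
from plant import ctrl
print(ctrl.get_state()['time'],ctrl.sign_off())"
```

```text
the job is handed in; nothing more can be done
16.8833 None
```

I leaned the flask on the viewing panel, left it untouched for more than 2 s, then re-gripped it and laid it level on the warming plate. The job was handed in at 16.9 s.

- **Leaning:** I picked it up from above by its narrow sides. On the panel the exposed face measured 37–38 mm out, with a tilt under 1°, the foot at the ledge and the flask centred within 0.5 mm. The cap was uppermost. The fingers had opened by 7.65 s, and I did not touch the flask again until after 11.0 s.
- **Laying:** I took it up again at right angles to the panel. On the plate its top measured 53–54 mm (expected 54 mm), and it ends at least 20 mm inside the plate's edges.
- **Other objects:** the last pictures show the other objects in view where they started. The big flask was partly hidden by the arm in the last top view. Contact forces at the steps I checked stayed at about 10 N or less.
- **Disagreement between checks:** the three cameras gave a tilt on the plate of 0.5° to 1° along the flask's length. I put that down to points on its shoulder and to calibration, because the height matches a flat lie.

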